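# Load the test-firing tray

### The arm

A 6-joint arm with a two-finger parallel gripper is mounted at the origin on the work surface. World frame = base frame: x ahead of the robot, y to its left, z up, the work surface at z = 0. Lengths are in m, angles in rad, forces in N, time in s.
With the tool pointing down it reaches from about 0.35 to 0.975 m from the base axis. Payload 4.9 kg.
Tool frame: the origin (TCP) lies midway between the tips of the shut fingers; the grasp point (between the pads) lies 19 mm behind it; z points along the fingers, y is the direction in which the jaws open and shut (so a half turn about z gives the same grasp; the last joint's range is limited). The gripper opens to 85 mm and grips with 20 to 120 N. Pads are 22 mm wide; open, the fingers measure 114 mm over their backs; the gripper's body (76 mm by 85 mm) begins 54 mm behind the grasp point. The pads swing forward as they close: fully open they stand 13 mm farther back than shut.
Start: joints at [-1.261, 0.053, 1.613, -0, 1.476, -0.119], TCP at [0.26, -0.568, 0.231] pointing down, gripper open.
Joint ranges: [-3.01, 3.01], [-1.01, 2.22], [0.06, 2.58], [-1.02, 4.17], [0.09, 2.62], [-3.14, 3.14]. Speed limits (rad/s): [2.57, 2.57, 3.14, 3.14, 3.14, 3.14].

### API

Orientations are given as a rotation vector (axis times angle).
In Python, from station import ctrl gives the robot as it stands.
- The arm moves only by the tool apply_moves, never from a script. Its argument "rows" is a list of rows, each a list of 6 numbers: the shift along the tool's x, y, z in cm, then the turn, a rotation vector about the tool's x, y, z in units of 5 degrees (1.0 is 5 degrees). In form: [[x, y, z, rx, ry, rz], ...]. A call has 1 to 20 rows; each row is the pose to reach, as a shift and turn from the pose measured when the call began, along the tool's axes at that moment; what a row does not reach only later rows make up. A row lasts 1/10 s, in which the tool goes at most 50 mm and 8.59 degrees, less where a joint would pass 70% of its speed; a pose out of reach is approached as far as the arm can. A call with a gripper value outside its range is refused whole. "grip" is the closure, from 0 (fully open) to 1 (shut), set as the call begins (left out, the last holds). The fingers move at their own pace and stop on an object; "squeeze" is the grip in N (left out, the last holds). Time passes only in rows, so rows that repeat a pose let the fingers close. It gives the time, the measured TCP pose, the force and the opening at its end, in the units of the state.
- ctrl.get_obs(): the state, without advancing time (a new reading comes with each control period).
- ctrl.get_image(name): name is "side" or "top"; returns a dict with "color" (384x512x3 uint8, blue, green, red), "mtx" (3x3 intrinsics, pixels), "rvec" (rotation vector, rad) and "tvec" (3), from world to camera coordinates, as OpenCV has them. Camera axes: x right, y down, z forward; pixel columns grow to the right and rows downward; lengths in m; the calibration is good to about 2 mm. A picture is of the moment at which its call begins. There is no depth.
- ctrl.finish_job(): hands the job in, once; it reports no verdict.
The state is a dict: "t": time; "q": joint angles; "dq": joint speeds; "effort": joint torques, N m; "tool_pos": TCP position; "tool_rot": TCP orientation; "contact_force": force on the tool from outside, world axes, zero at the start; "wrist_torque": the same for the moment, N m; "opening": finger opening in m.
Only numpy, scipy, OpenCV 4.12 (cv2) and the standard library are available. Lean on these libraries where they do the work, as an engineer would, in place of code of your own. Each camera call takes 0.05 s, during which the arm holds its last target.

### The job

Load the tray for the glaze test firing: stand each of the three small handleless cups upright on the pad of its own colour, with its whole foot on the pad, and stand the fresh cone pack (the one with straight cream cones) in the same way on the off-white pad. They are fragile, so lower each one right down onto its pad rather than letting it drop, and leave the handled mug and the spent cone pack with the slumped grey cones where they are.

Things in the scene. Friction and masses are not known exactly. Their poses are not given: they have to be found in the camera images.
- cup_blue_mid (a point): Small straight-sided espresso cup without a handle, 54 mm outer diameter, 65 mm tall, 4 mm wall, open top, about 110 g; lower half bare pale clay, upper half and inner floor blue. The point is on its axis, half-way up (32.5 mm above its foot); its z axis points up. Stands upright on the table; no two loose things start with centres nearer than 115 mm.
- cup_green_mid (a point): Small straight-sided espresso cup without a handle, 54 mm outer diameter, 65 mm tall, 4 mm wall, open top, about 110 g; lower half bare pale clay, upper half and inner floor green. The point is on its axis, half-way up (32.5 mm above its foot); its z axis points up. Stands upright on the table; no two loose things start with centres nearer than 115 mm.
- cup_yellow_mid (a point): Small straight-sided espresso cup without a handle, 54 mm outer diameter, 65 mm tall, 4 mm wall, open top, about 110 g; lower half bare pale clay, upper half and inner floor yellow. The point is on its axis, half-way up (32.5 mm above its foot); its z axis points up. Stands upright on the table; no two loose things start with centres nearer than 115 mm.
- cones_new_mid (a point): Fresh cone pack: red-brown clay bar 60 x 28 x 26 mm high (x axis along its 60 mm length, y across the 28 mm, z up) carrying three straight upright cream cones in a row, 12 mm thick at the foot, whose tips reach 62 mm above the underside; about 90 g. The point is the centre of the bar, 13 mm above its underside. Grip the bar across its 28 mm.
- mug_blue_mid (a point): Look-alike, to be left: mug of the same size and colours as the blue cup (54 mm across, 65 mm tall) but with a loop handle reaching 52 mm from its axis towards its own +y. The point is on its axis, half-way up.
- cones_spent_mid (a point): Look-alike, to be left: spent cone pack, same 60 x 28 x 26 mm bar, but its three cones are fired dark grey and have slumped over sideways towards its own +y, 55 mm high in all. The point is the centre of the bar, 13 mm above its underside.
- pad_blue_top (a point): Blue round flat pad, 82 mm diameter, fixed in one bay of the brown wooden tray. The point is the centre of its upper face, z up, 10 mm above the table. The tray (226 mm square, fixed) has four bays 104 mm square inside, one pad at the middle of each, 110 mm apart centre to centre; its walls and dividers are 6 mm thick and 18 mm high above the table. Which bay holds which pad varies.
- pad_green_top (a point): Green round flat pad, 82 mm diameter, fixed in one bay of the brown wooden tray. The point is the centre of its upper face, z up, 10 mm above the table. The tray (226 mm square, fixed) has four bays 104 mm square inside, one pad at the middle of each, 110 mm apart centre to centre; its walls and dividers are 6 mm thick and 18 mm high above the table. Which bay holds which pad varies.
- pad_yellow_top (a point): Yellow round flat pad, 82 mm diameter, fixed in one bay of the brown wooden tray. The point is the centre of its upper face, z up, 10 mm above the table. The tray (226 mm square, fixed) has four bays 104 mm square inside, one pad at the middle of each, 110 mm apart centre to centre; its walls and dividers are 6 mm thick and 18 mm high above the table. Which bay holds which pad varies.
- pad_bare_top (a point): Off-white round flat pad, 82 mm diameter, fixed in one bay of the brown wooden tray. The point is the centre of its upper face, z up, 10 mm above the table. The tray (226 mm square, fixed) has four bays 104 mm square inside, one pad at the middle of each, 110 mm apart centre to centre; its walls and dividers are 6 mm thick and 18 mm high above the table. Which bay holds which pad varies.

How it is judged:
At the end, for the whole second after the job is handed in: Each cup stands upright (within 0.12 rad) on the pad of its own colour and the fresh cone pack on the off-white pad, each centre within 15 mm of its pad's centre, resting on the pad, released and at rest; the handled mug and the spent cone pack stand within 20 mm of where they started (horizontal distance between cup_blue_mid and pad_blue_top below 0.015 m and z of cup_blue_mid in the frame of pad_blue_top between 0.0275 and 0.0375 m and angle between each of cup_blue_mid, cup_green_mid, cup_yellow_mid, cones_new_mid, mug_blue_mid, cones_spent_mid's own z axis and vertical below 0.12 rad and linear speed of each of cup_blue, cup_green, cup_yellow, cones_new below 0.02 m/s and horizontal distance between cup_green_mid and pad_green_top below 0.015 m and z of cup_green_mid in the frame of pad_green_top between 0.0275 and 0.0375 m and horizontal distance between cup_yellow_mid and pad_yellow_top below 0.015 m and z of cup_yellow_mid in the frame of pad_yellow_top between 0.0275 and 0.0375 m and horizontal distance between cones_new_mid and pad_bare_top below 0.015 m and z of cones_new_mid in the frame of pad_bare_top between 0.008 and 0.018 m and distance of each of mug_blue_mid, cones_spent_mid from where it was at the start of the episode below 0.02 m); the robot touches nothing.
It fails at once if the handled mug is pushed, lifted or tipped (moved more than 20 mm) (distance of mug_blue_mid from where it was at the start of the episode above 0.02 m).
It fails at once if the spent cone pack is pushed, lifted or tipped (moved more than 20 mm) (distance of cones_spent_mid from where it was at the start of the episode above 0.02 m).
It fails at once if a cup or the fresh cone pack is dropped or thrown (moves faster than 0.6 m/s, a fall of about 18 mm, with no finger touching it) ((linear speed of cup_blue above 0.6 m/s and contact force between cup_blue and the fingers below 0.02 N) or (linear speed of cup_green above 0.6 m/s and contact force between cup_green and the fingers below 0.02 N) or (linear speed of cup_yellow above 0.6 m/s and contact force between cup_yellow and the fingers below 0.02 N) or (linear speed of cones_new above 0.6 m/s and contact force between cones_new and the fingers below 0.02 N)).
It also fails if it takes over 128 s, if anything falls off the work surface, if the arm or the gripper's body presses on something with over 40 N, if the wrist force passes 120 N, or if a joint passes its speed limit or range.

## Working session

There is one attempt and no reset: what is moved stays moved. The work goes in short steps, Python scripts to look and compute and a tool call to move; the robot and the scene stay as the last step left them, time stands still between calls to the robot, and variables do not carry over. Pictures are saved under pics/ and viewed, and the job is handed in when it is done.

Besides the shell and the picture viewer there is one more tool, called after ">>>" by a JSON object that holds its "api" and its "payload". apply_moves: Moves the arm, as the interface text tells. Its arguments: {"type":"object","properties":{"rows":{"type":"array","items":{"type":"array","items":{"type":"number"}}},"grip":{"type":"number"},"squeeze":{"type":"number"}},"required":["rows"]}

```bash
ls; mkdir -p pics
python3 - <<'E'
from station import ctrl
import cv2
print(ctrl.get_obs())
for n in("top","side"):
    d=ctrl.get_image(n); cv2.imwrite(f"pics/{n}0.png",d["color"]); print(n,d["mtx"],d["rvec"],d["tvec"])
E
```

```text
pics
{'t': 0.0, 'q': array([-1.26100228e+00,  5.33663724e-02,  1.61431151e+00, -5.04323147e-05,
        1.47598719e+00, -1.18998742e-01]), 'dq': array([ 0.00125992,  0.00044431,  0.00160022,  0.00123283, -0.00127239,
        0.00101624]), 'effort': array([ 8.39966342e-04, -3.93686163e+01, -3.70172381e+01,  8.15134081e-05,
        7.07957981e-03, -1.96600087e-05]), 'tool_pos': array([ 0.25965342, -0.56781998,  0.23004666]), 'tool_rot': array([-3.06765314e+00, -6.67967460e-01,  3.88324337e-04]), 'contact_force': array([-0.21157771,  0.12509517, -0.63688818]), 'wrist_torque': array([-0.03044844, -0.00424747, -0.04058022]), 'opening': 0.08546857674946828}
top [[350.62737351   0.         256.24008767]
 [  0.         350.62737351 193.49894407]
 [  0.           0.           1.        ]] [ 2.23033097 -1.98468513  0.20208507] [-0.03289036  0.54446705  0.72913914]
side [[450.88023005   0.         251.64940741]
 [  0.         450.88023005 194.62415092]
 [  0.           0.           1.        ]] [ 0.5595998  -2.72564762  1.09994995] [0.51078045 0.17520657 1.03234232]
```

View pics/top0.png

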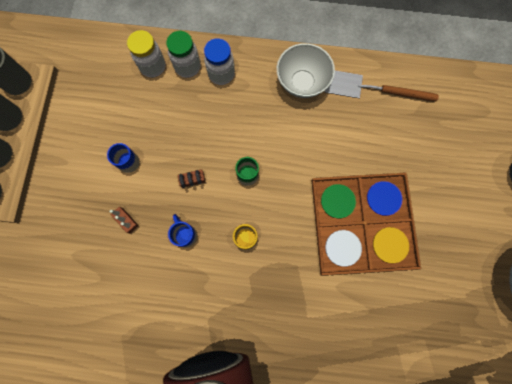

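View pics/side0.png

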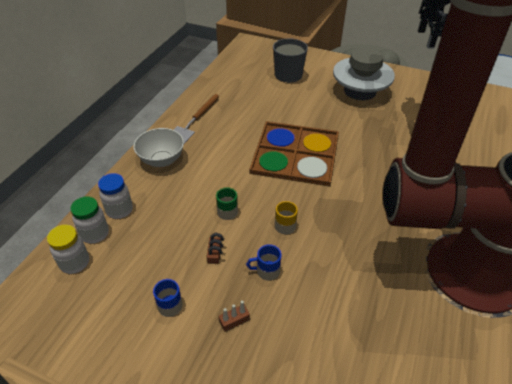

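The top view shows the blue cup at (122,156), the fresh cones at (124,219), the spent pack at (192,179), the mug at (182,234), the green cup at (247,170), the yellow cup at (245,237) and the tray around (365,223). I'll enlarge it next.

Run:
```python
import cv2
a=cv2.imread("pics/top0.png")
cv2.imwrite("pics/t_c1.png",cv2.resize(a[135:255,95:275],None,fx=4.4,fy=4.4,interpolation=cv2.INTER_CUBIC))
cv2.imwrite("pics/t_c2.png",cv2.resize(a[165:285,300:430],None,fx=5,fy=5,interpolation=cv2.INTER_CUBIC))
b=cv2.imread("pics/side0.png")
cv2.imwrite("pics/s_c1.png",cv2.resize(b[180:340,140:310],None,fx=3.7,fy=3.7,interpolation=cv2.INTER_CUBIC))
```

```text
(no output)
```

View pics/t_c1.png

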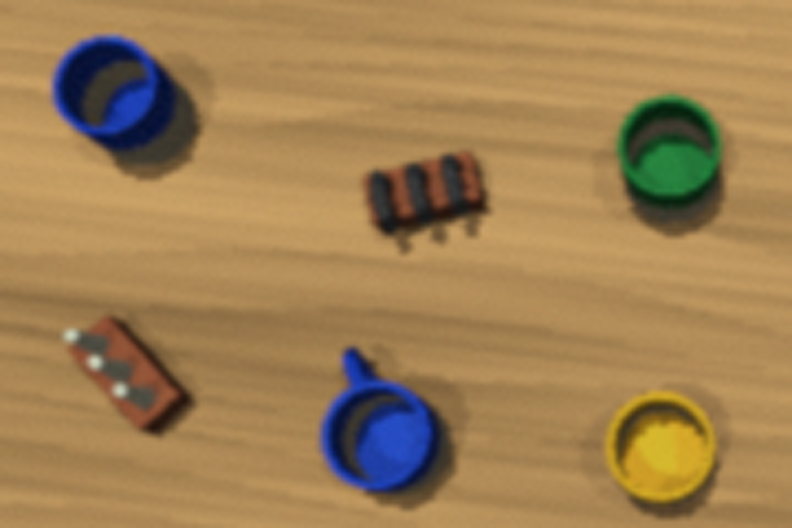

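View pics/t_c2.png

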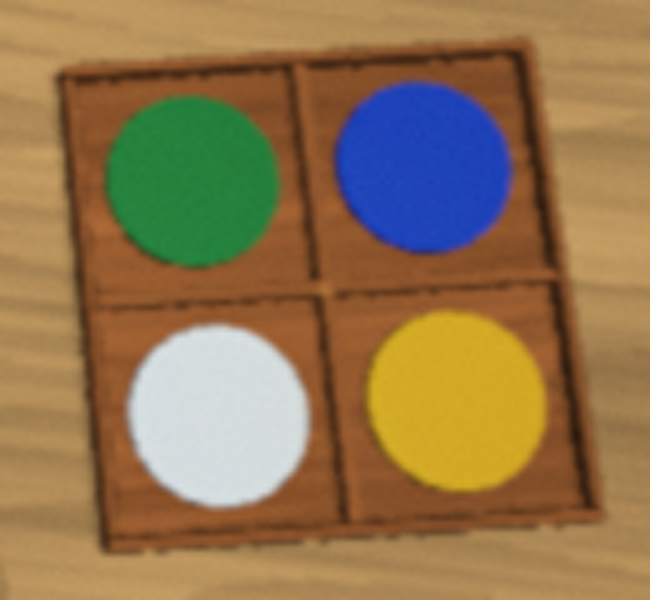

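View pics/s_c1.png

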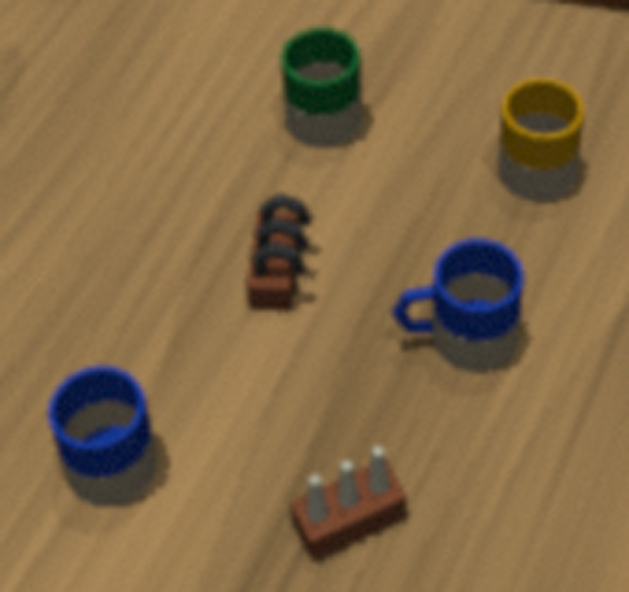

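```bash
cat > h.py <<'E'
import numpy as np, cv2, json
from scipy.spatial.transform import Rotation as R
CAL={"top":(350.62737351,256.24008767,193.49894407,[2.23033097,-1.98468513,0.20208507],[-0.03289036,0.54446705,0.72913914]),
"side":(450.88023005,251.64940741,194.62415092,[0.5595998,-2.72564762,1.09994995],[0.51078045,0.17520657,1.03234232])}
def ray(n,u,v,z):
    f,cx,cy,r,t=CAL[n]; M=R.from_rotvec(r).as_matrix(); c=-M.T@np.array(t)
    d=M.T@np.array([(u-cx)/f,(v-cy)/f,1]); return c+d*(z-c[2])/d[2]
def proj(n,p):
    f,cx,cy,r,t=CAL[n]; q=R.from_rotvec(r).as_matrix()@np.array(p)+t; return np.array([f*q[0]/q[2]+cx,f*q[1]/q[2]+cy])
def uncrop(x,y,ox,oy,s): return ox+(x+.5)/s-.5, oy+(y+.5)/s-.5
E
python3 - <<'E'
from h import *
np.set_printoptions(precision=4,suppress=True)
c1=(95,135,4.4);c2=(300,165,5);s1=(140,180,3.7)
def t(n,x,y,c,z,cam="top"):
    p=ray(cam,*uncrop(x,y,*c),z); print(n,cam,p); return p
for n,x,y in (("blue",106,87),("green",670,148),("yellow",662,447),("mug",379,435)): t(n,x,y,c1,.065)
for n,x,y in (("blue",99,406),("green",321,66),("yellow",542,117),("mug",478,279)): t(n,x,y,s1,.065,"side")
for n,x,y in (("tipA",72,336),("tipB",95,362),("tipC",121,390)): t(n,x,y,c1,.062)
for n,x,y in (("tipA",315,480),("tipB",347,464),("tipC",378,450)): t(n,x,y,s1,.062,"side")
for n,x,y in (("cor",112,318),("cor",66,345),("cor",186,392),("cor",143,425)): t(n,x,y,c1,.026)
for n,x,y in (("spentL",368,185),("spentR",478,155)): t(n,x,y,c1,.026)
P=[t(n,x,y,c2,.010) for n,x,y in (("green",193,181),("blue",425,167),("white",219,415),("yellow",457,400))]
print([np.linalg.norm(P[a]-P[b]) for a,b in((0,1),(0,2),(1,3),(2,3))])
E
```

```text
blue top [0.596  0.3492 0.065 ]
green top [0.5975 0.0579 0.065 ]
yellow top [0.4465 0.0434 0.065 ]
mug top [0.4362 0.1818 0.065 ]
blue side [0.5949 0.3519 0.065 ]
green side [0.5935 0.0687 0.065 ]
yellow side [0.4436 0.0536 0.065 ]
mug side [0.4341 0.1889 0.065 ]
tipA top [0.4673 0.3422 0.062 ]
tipB top [0.4558 0.3283 0.062 ]
tipC top [0.4436 0.3128 0.062 ]
tipA side [0.4662 0.3446 0.062 ]
tipB side [0.4545 0.329  0.062 ]
tipC side [0.4426 0.3146 0.062 ]
cor top [0.4828 0.3388 0.026 ]
cor top [0.466  0.3599 0.026 ]
cor top [0.449  0.2933 0.026 ]
cor top [0.4296 0.3122 0.026 ]
spentL top [0.5692 0.2174 0.026 ]
spentR top [0.5924 0.1616 0.026 ]
green top [ 0.5588 -0.1624  0.01  ]
blue top [ 0.5782 -0.2709  0.01  ]
white top [ 0.4511 -0.1819  0.01  ]
yellow top [ 0.4706 -0.2902  0.01  ]
[np.float64(0.11018116461648464), np.float64(0.10941329818254848), np.float64(0.10932400848040641), np.float64(0.11008810617453703)]
```

```bash
cat >> h.py <<'E'
def overlay(img,cam,circles,box,s):
    x0,y0,x1,y1=box; a=cv2.resize(img[y0:y1,x0:x1],None,fx=s,fy=s,interpolation=cv2.INTER_CUBIC)
    th=np.linspace(0,2*np.pi,60)
    for (x,y,r,z,col) in circles:
        p=np.array([proj(cam,[x+r*np.cos(t),y+r*np.sin(t),z]) for t in th])
        p=(p-[x0,y0]+.5)*s-.5
        cv2.polylines(a,[np.round(p).astype(int)],True,col,1,cv2.LINE_AA)
    return a
E
python3 - <<'E'
from h import *
C=[(.596,.350),(.5965,.060),(.4455,.0455),(.4355,.183)]
L=[(x,y,.027,.065,(255,255,255)) for x,y in C]+[(x,y,.027,.0,(0,0,255)) for x,y in C]
cv2.imwrite("pics/o_s.png",overlay(cv2.imread("pics/side0.png"),"side",L,(140,180,310,340),3.7))
cv2.imwrite("pics/o_t.png",overlay(cv2.imread("pics/top0.png"),"top",L,(95,135,275,255),4.4))
E
```

```text
(no output)
```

View pics/o_s.png

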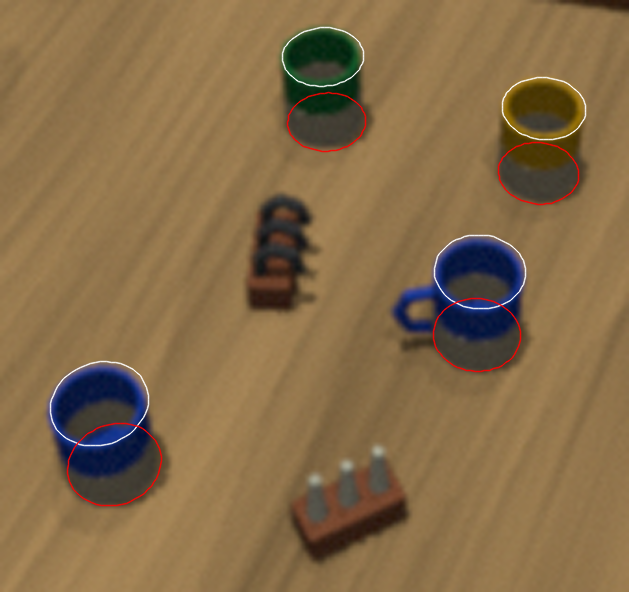

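View pics/o_t.png

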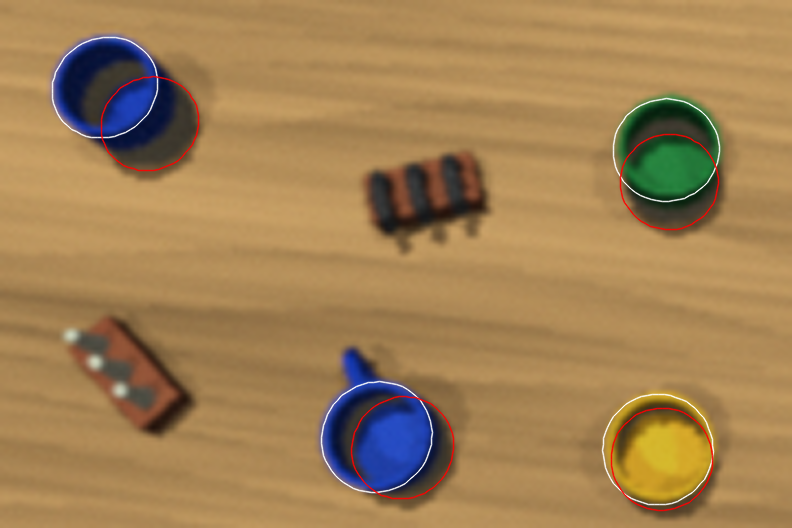

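```bash
cat >> h.py <<'E'
def delta(x,y,z,yaw,o=None):
    from station import ctrl
    o=ctrl.get_obs(); Rc=R.from_rotvec(o["tool_rot"]); a=np.radians(yaw)
    T=R.from_matrix(np.array([[np.cos(a),np.sin(a),0],[np.sin(a),-np.cos(a),0],[0,0,-1]]))
    s=Rc.inv().apply(np.array([x,y,z])-o["tool_pos"])*100
    w=np.degrees((Rc.inv()*T).as_rotvec())/5
    np.set_printoptions(precision=3,suppress=True)
    print("t",o["t"],"pos",o["tool_pos"],"open",o["opening"],"F",o["contact_force"]," delta",np.r_[s,w])
E
python3 -c "
from h import *
delta(.446,.044,.15,90)"
```

```text
t 0.1 pos [ 0.26  -0.568  0.23 ] open 0.08525354518207877 F [-0.64  -0.288  0.026]  delta [ 42.383 -47.887   8.116  -0.017  -0.014 -13.086]
```

>>> {"api": "apply_moves", "payload": {"rows": [[10,-12,2,0,0,-3],[21,-24,4,0,0,-7],[32,-36,6,0,0,-10],[32,-36,6,0,0,-10],[32,-36,6,0,0,-10],[32,-36,6,0,0,-10],[32,-36,6,0,0,-10],[32,-36,6,0,0,-10],[42.4,-47.9,8.1,0,0,-13.1],[42.4,-47.9,8.1,0,0,-13.1],[42.4,-47.9,8.1,0,0,-13.1],[42.4,-47.9,8.1,0,0,-13.1],[42.4,-47.9,8.1,0,0,-13.1],[42.4,-47.9,8.1,0,0,-13.1],[42.4,-47.9,8.1,0,0,-13.1],[42.4,-47.9,8.1,0,0,-13.1],[42.4,-47.9,8.1,0,0,-13.1],[42.4,-47.9,8.1,0,0,-13.1]], "grip": 0}}

```text
t: 1.9
tool_pos: [0.4461, 0.043, 0.1503]
tool_rot: [-2.222, -2.219, -0.002]
contact_force: [-0.3, -0.1, 0.2]
opening: 0.0855
```

```bash
python3 -c "
from h import *
delta(.446,.044,.018,90)
from station import ctrl
cv2.imwrite('pics/s1.png',ctrl.get_image('side')['color'])"
```

```text
t 1.9 pos [0.446 0.043 0.15 ] open 0.0854642538233596 F [-0.282 -0.092  0.226]  delta [ 0.078 -0.009 13.235 -0.002 -0.019 -0.014]
```

View pics/s1.png

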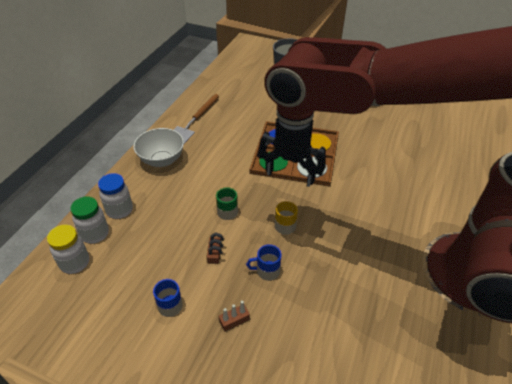

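The gripper is over the yellow cup (286,213), open, with its jaws along world x. I'll descend.

>>> {"api": "apply_moves", "payload": {"rows": [[0.1,0,2,0,0,0],[0.1,0,4,0,0,0],[0.1,0,6,0,0,0],[0.1,0,8,0,0,0],[0.1,0,9.5,0,0,0],[0.1,0,11,0,0,0],[0.1,0,12,0,0,0],[0.1,0,13,0,0,0],[0.1,0,13.2,0,0,0],[0.1,0,13.2,0,0,0]]}}

```text
t: 2.95
tool_pos: [0.4461, 0.0442, 0.0183]
tool_rot: [-2.222, -2.219, -0.001]
contact_force: [0.7, -0.1, -0.4]
opening: 0.0852
```

```bash
python3 -c "
from h import *
delta(.446,.044,.018,90)
from station import ctrl
cv2.imwrite('pics/s2.png',cv2.resize(ctrl.get_image('side')['color'][120:280,180:380],None,fx=3.5,fy=3.5))
cv2.imwrite('pics/t2.png',cv2.resize(ctrl.get_image('top')['color'][160:300,170:330],None,fx=4,fy=4))"
```

```text
t 2.95 pos [0.446 0.044 0.018] open 0.08519865684138005 F [ 0.654 -0.1   -0.438]  delta [-0.024 -0.013  0.03  -0.004 -0.02  -0.015]
```

View pics/s2.png

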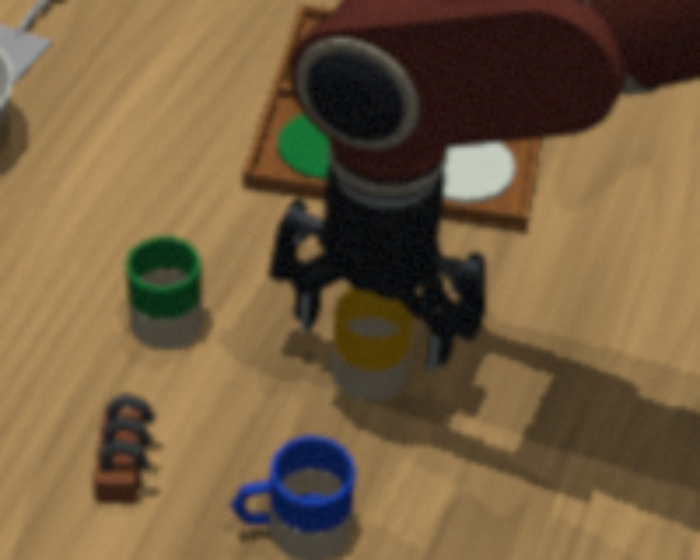

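View pics/t2.png

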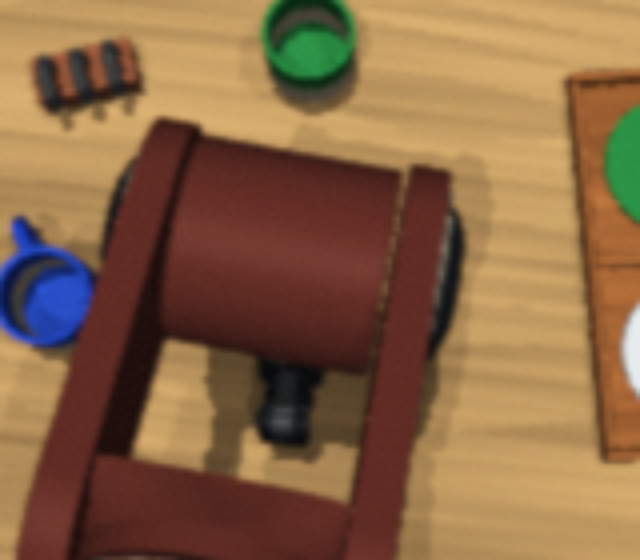

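The yellow cup sits between the fingers, so I'll close.

>>> {"api": "apply_moves", "payload": {"rows": [[0,0,0,0,0,0],[0,0,0,0,0,0],[0,0,0,0,0,0],[0,0,0,0,0,0],[0,0,0,0,0,0],[0,0,0,0,0,0],[0,0,0,0,0,0],[0,0,0,0,0,0],[0,0,0,0,0,0],[0,0,0,0,0,0]], "grip": 1, "squeeze": 30}}

```text
t: 4.05
tool_pos: [0.4475, 0.0443, 0.0198]
tool_rot: [2.222, 2.22, 0.005]
contact_force: [-0.0, 0.4, 5.9]
opening: 0.0524
```

>>> {"api": "apply_moves", "payload": {"rows": [[0,0,-0.5,0,0,0],[0,0,-1,0,0,0],[0,0,-2,0,0,0],[0,0,-3.5,0,0,0],[0,0,-5,0,0,0],[0,0,-7,0,0,0],[0,0,-9,0,0,0],[0,0,-11,0,0,0],[0,0,-12.5,0,0,0],[0,0,-13,0,0,0],[0,0,-13,0,0,0]]}}

```text
t: 5.15
tool_pos: [0.4475, 0.044, 0.1505]
tool_rot: [2.221, 2.219, 0.006]
contact_force: [-0.1, 0.8, -2.3]
opening: 0.0527
```

```bash
python3 -c "
from h import *
delta(.4706,-.2902,.15,90)
from station import ctrl
cv2.imwrite('pics/s3.png',cv2.resize(ctrl.get_image('side')['color'][60:260,180:380],None,fx=3,fy=3))"
```

```text
t 5.15 pos [0.448 0.044 0.151] open 0.05268278118214509 F [-0.112  0.8   -2.327]  delta [-33.42    2.343   0.013   0.045  -0.017  -0.012]
```

View pics/s3.png

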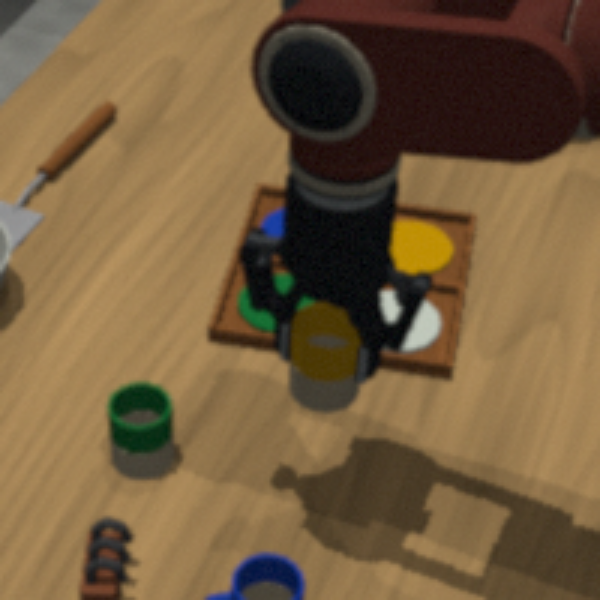

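The yellow cup is held upright at 0.15 m. I'll carry it to the yellow pad.

>>> {"api": "apply_moves", "payload": {"rows": [[-1,0.1,0,0,0,0],[-3,0.2,0,0,0,0],[-5.5,0.4,0,0,0,0],[-8.5,0.6,0,0,0,0],[-11.5,0.8,0,0,0,0],[-14.5,1,0,0,0,0],[-17.5,1.2,0,0,0,0],[-20.5,1.4,0,0,0,0],[-23.5,1.6,0,0,0,0],[-26.5,1.8,0,0,0,0],[-29,2,0,0,0,0],[-31,2.2,0,0,0,0],[-32.5,2.3,0,0,0,0],[-33.2,2.3,0,0,0,0],[-33.4,2.3,0,0,0,0],[-33.4,2.3,0,0,0,0],[-33.4,2.3,0,0,0,0]]}}

```text
t: 6.9
tool_pos: [0.4696, -0.2892, 0.1489]
tool_rot: [2.222, 2.221, 0.004]
contact_force: [0.3, -0.2, -1.6]
opening: 0.0527
```

```bash
python3 -c "
from h import *
delta(.4706,-.2902,.032,90)"
```

```text
t 6.9 pos [ 0.47  -0.289  0.149] open 0.05265106396254137 F [ 0.329 -0.215 -1.594]  delta [-0.128  0.075 11.693  0.023 -0.023 -0.002]
```

>>> {"api": "apply_moves", "payload": {"rows": [[-0.1,0.1,1,0,0,0],[-0.1,0.1,3,0,0,0],[-0.1,0.1,5,0,0,0],[-0.1,0.1,7,0,0,0],[-0.1,0.1,9,0,0,0],[-0.1,0.1,10.5,0,0,0],[-0.1,0.1,11,0,0,0],[-0.1,0.1,11.4,0,0,0],[-0.1,0.1,11.7,0,0,0],[-0.1,0.1,11.7,0,0,0],[-0.1,0.1,11.7,0,0,0]]}}

```text
t: 8.0
tool_pos: [0.4713, -0.2903, 0.0327]
tool_rot: [2.221, 2.22, 0.005]
contact_force: [0.1, 0.6, -1.6]
opening: 0.0529
```

```bash
python3 -c "
from h import *
delta(.4706,-.2902,.030,90)
from station import ctrl
cv2.imwrite('pics/s4.png',cv2.resize(ctrl.get_image('side')['color'][60:220,220:380],None,fx=3.7,fy=3.7))"
```

```text
t 8.0 pos [ 0.471 -0.29   0.033] open 0.052887864637036944 F [ 0.112  0.64  -1.64 ]  delta [ 0.013 -0.073  0.271  0.036 -0.012 -0.002]
```

View pics/s4.png

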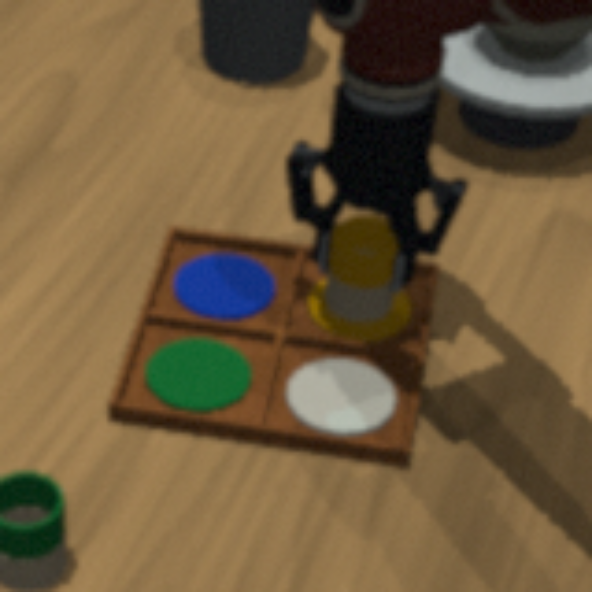

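The cup is just above the yellow pad and centred on it. I'll lower in small steps until the force shows contact.

>>> {"api": "apply_moves", "payload": {"rows": [[0,0,0.1,0,0,0],[0,0,0.2,0,0,0],[0,0,0.2,0,0,0],[0,0,0.3,0,0,0],[0,0,0.3,0,0,0]]}}

```text
t: 8.55
tool_pos: [0.4715, -0.2904, 0.0299]
tool_rot: [2.22, 2.22, 0.005]
contact_force: [-0.9, -0.0, 0.5]
opening: 0.0527
```

>>> {"api": "apply_moves", "payload": {"rows": [[0,0,0.05,0,0,0],[0,0,0.1,0,0,0],[0,0,0.1,0,0,0]]}}

```text
t: 8.85
tool_pos: [0.4715, -0.2904, 0.0298]
tool_rot: [2.221, 2.221, 0.004]
contact_force: [-2.3, 1.9, 5.6]
opening: 0.0531
```

>>> {"api": "apply_moves", "payload": {"rows": [[0,0,-0.05,0,0,0],[0,0,-0.05,0,0,0],[0,0,-0.05,0,0,0],[0,0,-0.05,0,0,0],[0,0,-0.05,0,0,0],[0,0,-0.05,0,0,0],[0,0,-0.05,0,0,0],[0,0,-0.05,0,0,0]], "grip": 0}}

```text
t: 9.65
tool_pos: [0.4715, -0.2905, 0.0303]
tool_rot: [2.221, 2.221, 0.004]
contact_force: [-0.2, 0.0, -0.2]
opening: 0.0852
```

>>> {"api": "apply_moves", "payload": {"rows": [[0,0,-1,0,0,0],[0,0,-3,0,0,0],[0,0,-5,0,0,0],[0,0,-8,0,0,0],[0,0,-11,0,0,0],[0,0,-14,0,0,0],[0,0,-14,0,0,0]]}}

```text
t: 10.35
tool_pos: [0.4737, -0.2927, 0.177]
tool_rot: [2.213, 2.213, 0.006]
contact_force: [-0.0, 0.3, -0.1]
opening: 0.0856
```

```bash
python3 -c "
from h import *
delta(.598,.0585,.15,90)
from station import ctrl
cv2.imwrite('pics/s5.png',cv2.resize(ctrl.get_image('side')['color'][60:220,220:380],None,fx=3.7,fy=3.7))"
```

```text
t 10.35 pos [ 0.474 -0.293  0.177] open 0.0855838527598049 F [-0.039  0.303 -0.11 ]  delta [35.132 12.4    2.646  0.127  0.064 -0.   ]
```

View pics/s5.png

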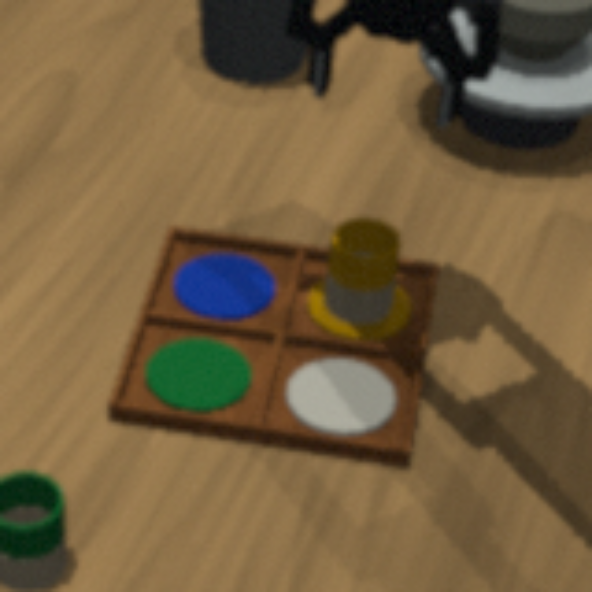

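The yellow cup stands upright in the middle of its pad. Next is the green cup.

>>> {"api": "apply_moves", "payload": {"rows": [[4,1.4,0.5,0,0,0],[8,2.8,0.8,0,0,0],[12,4.2,1.2,0,0,0],[16,5.6,1.5,0,0,0],[20,7,1.8,0,0,0],[24,8.4,2,0,0,0],[28,9.8,2.3,0,0,0],[31,11,2.5,0,0,0],[33.5,11.8,2.6,0.1,0.1,0],[34.7,12.3,2.6,0.1,0.1,0],[35.1,12.4,2.6,0.1,0.1,0],[35.1,12.4,2.6,0.1,0.1,0],[35.1,12.4,2.6,0.1,0.1,0],[35.1,12.4,2.6,0.1,0.1,0]]}}

```text
t: 11.8
tool_pos: [0.5966, 0.058, 0.1482]
tool_rot: [-2.22, -2.217, -0.005]
contact_force: [0.2, 0.2, -0.5]
opening: 0.0855
```

```bash
python3 -c "
from h import *
delta(.598,.0585,.018,90)"
```

```text
t 11.8 pos [0.597 0.058 0.148] open 0.08552768758193216 F [ 0.222  0.171 -0.458]  delta [-0.021  0.148 13.018 -0.01  -0.062 -0.016]
```

>>> {"api": "apply_moves", "payload": {"rows": [[0,0.1,2,0,0,0],[0,0.1,4,0,0,0],[0,0.1,6,0,0,0],[0,0.1,8,0,0,0],[0,0.1,9.5,0,0,0],[0,0.1,11,0,0,0],[0,0.1,12,0,0,0],[0,0.1,12.8,0,0,0],[0,0.1,13,0,0,0],[0,0.1,13,0,0,0],[0,0.1,13,0,0,0]]}}

```text
t: 12.9
tool_pos: [0.5982, 0.0587, 0.019]
tool_rot: [-2.221, -2.218, -0.007]
contact_force: [-0.3, 0.3, -0.0]
opening: 0.0851
```

>>> {"api": "apply_moves", "payload": {"rows": [[0,0,0,0,0,0],[0,0,0,0,0,0],[0,0,0,0,0,0],[0,0,0,0,0,0],[0,0,0,0,0,0],[0,0,0,0,0,0],[0,0,0,0,0,0],[0,0,0,0,0,0],[0,0,0,0,0,0],[0,0,0,0,0,0]], "grip": 1, "squeeze": 30}}

```text
t: 13.9
tool_pos: [0.599, 0.0587, 0.0199]
tool_rot: [-2.221, -2.218, -0.008]
contact_force: [0.2, 0.4, 6.7]
opening: 0.0533
```

```bash
python3 -c "
from h import *
delta(.598,.0585,.018,90)
from station import ctrl
cv2.imwrite('pics/s6.png',cv2.resize(ctrl.get_image('side')['color'][100:260,140:340],None,fx=3.5,fy=3.5))"
```

```text
t 13.9 pos [0.599 0.059 0.02 ] open 0.053328866638484865 F [0.192 0.429 6.652]  delta [-0.026 -0.099  0.191  0.025 -0.062 -0.015]
```

View pics/s6.png

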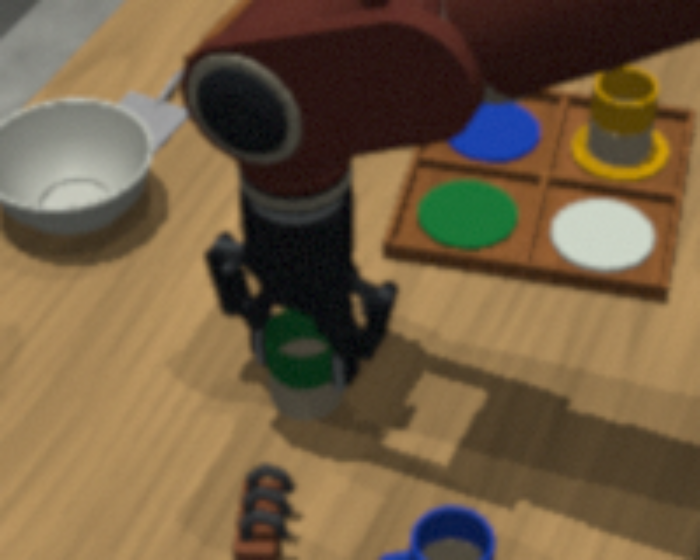

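The fingers hold the green cup at a 53 mm opening. I'll lift it.

>>> {"api": "apply_moves", "payload": {"rows": [[0,0,-0.5,0,0,0],[0,0,-1,0,0,0],[0,0,-2,0,0,0],[0,0,-3.5,0,0,0],[0,0,-5,0,0,0],[0,0,-7,0,0,0],[0,0,-9,0,0,0],[0,0,-11,0,0,0],[0,0,-12.5,0,0,0],[0,0,-13,0,0,0],[0,0,-13,0,0,0]]}}

```text
t: 15.05
tool_pos: [0.5993, 0.058, 0.1512]
tool_rot: [-2.222, -2.219, -0.011]
contact_force: [-0.1, -1.0, -0.5]
opening: 0.0538
```

```bash
python3 -c "
from h import *
delta(.5588,-.1624,.15,90)"
```

```text
t 15.05 pos [0.599 0.058 0.151] open 0.0537650339394764 F [-0.127 -0.99  -0.504]  delta [-22.048  -4.019  -0.01    0.05   -0.061  -0.015]
```

>>> {"api": "apply_moves", "payload": {"rows": [[-1,-0.2,0,0,0,0],[-3,-0.5,0,0,0,0],[-5.5,-1,0,0,0,0],[-8.5,-1.5,0,0,0,0],[-11.5,-2,0,0,0,0],[-14.5,-2.6,0,0,0,0],[-17.5,-3.2,0,0,0,0],[-20,-3.6,0,0,0,0],[-21.5,-3.9,0,0,0,0],[-22,-4,0,0,0,0],[-22,-4,0,0,0,0],[-22,-4,0,0,0,0],[-22,-4,0,0,0,0]]}}

```text
t: 16.35
tool_pos: [0.5592, -0.1609, 0.1498]
tool_rot: [-2.221, -2.221, -0.011]
contact_force: [-0.4, 1.0, -0.5]
opening: 0.0535
```

```bash
python3 -c "
from h import *
delta(.5588,-.1624,.032,90)"
```

```text
t 16.35 pos [ 0.559 -0.161  0.15 ] open 0.05346263552009241 F [-0.366  1.017 -0.461]  delta [-0.217 -0.085 11.778  0.048 -0.065  0.001]
```

>>> {"api": "apply_moves", "payload": {"rows": [[-0.2,0,1,0,0,0],[-0.2,0,3,0,0,0],[-0.2,0,5,0,0,0],[-0.2,0,7,0,0,0],[-0.2,0,9,0,0,0],[-0.2,0,10.5,0,0,0],[-0.2,0,11,0,0,0],[-0.2,0,11.4,0,0,0],[-0.2,0,11.7,0,0,0],[-0.2,0,11.7,0,0,0],[-0.2,0,11.7,0,0,0]]}}

```text
t: 17.45
tool_pos: [0.5603, -0.1625, 0.0336]
tool_rot: [2.221, 2.221, 0.012]
contact_force: [-0.3, -0.2, -1.3]
opening: 0.0532
```

>>> {"api": "apply_moves", "payload": {"rows": [[0,0,0.1,0,0,0],[0,0,0.2,0,0,0],[0,0,0.2,0,0,0],[0,0,0.3,0,0,0],[0,0,0.3,0,0,0]]}}

```text
t: 17.95
tool_pos: [0.5601, -0.1624, 0.0304]
tool_rot: [2.221, 2.221, 0.012]
contact_force: [-0.4, 0.4, -1.3]
opening: 0.0536
```

>>> {"api": "apply_moves", "payload": {"rows": [[0,0,0.05,0,0,0],[0,0,0.1,0,0,0],[0,0,0.1,0,0,0]]}}

```text
t: 18.25
tool_pos: [0.5602, -0.1625, 0.03]
tool_rot: [-2.221, -2.221, -0.011]
contact_force: [-1.9, 0.6, 3.3]
opening: 0.0531
```

>>> {"api": "apply_moves", "payload": {"rows": [[0,0,0.03,0,0,0],[0,0,0.05,0,0,0],[0,0,0.05,0,0,0]]}}

```text
t: 18.55
tool_pos: [0.5602, -0.1625, 0.0299]
tool_rot: [-2.221, -2.221, -0.011]
contact_force: [-1.3, 0.5, 4.4]
opening: 0.0537
```

>>> {"api": "apply_moves", "payload": {"rows": [[0,0,0,0,0,0],[0,0,0,0,0,0],[0,0,0,0,0,0],[0,0,0,0,0,0],[0,0,0,0,0,0],[0,0,0,0,0,0],[0,0,0,0,0,0],[0,0,0,0,0,0]], "grip": 0}}

```text
t: 19.35
tool_pos: [0.5602, -0.1625, 0.0299]
tool_rot: [-2.221, -2.221, -0.011]
contact_force: [0.2, 0.1, 0.0]
opening: 0.0854
```

>>> {"api": "apply_moves", "payload": {"rows": [[0,0,-1,0,0,0],[0,0,-3,0,0,0],[0,0,-5,0,0,0],[0,0,-8,0,0,0],[0,0,-11,0,0,0],[0,0,-13,0,0,0],[0,0,-13,0,0,0]]}}

```text
t: 20.05
tool_pos: [0.562, -0.1642, 0.1651]
tool_rot: [2.216, 2.216, 0.016]
contact_force: [1.1, 0.6, -0.7]
opening: 0.0852
```

```bash
python3 -c "
from h import *
delta(.596,.3495,.17,90)
from station import ctrl
cv2.imwrite('pics/s7.png',cv2.resize(ctrl.get_image('side')['color'][60:220,220:380],None,fx=3.7,fy=3.7))"
```

```text
t 20.05 pos [ 0.562 -0.164  0.165] open 0.08524270706203646 F [ 1.127  0.625 -0.69 ]  delta [51.373  3.407 -0.353  0.146 -0.021  0.001]
```

View pics/s7.png

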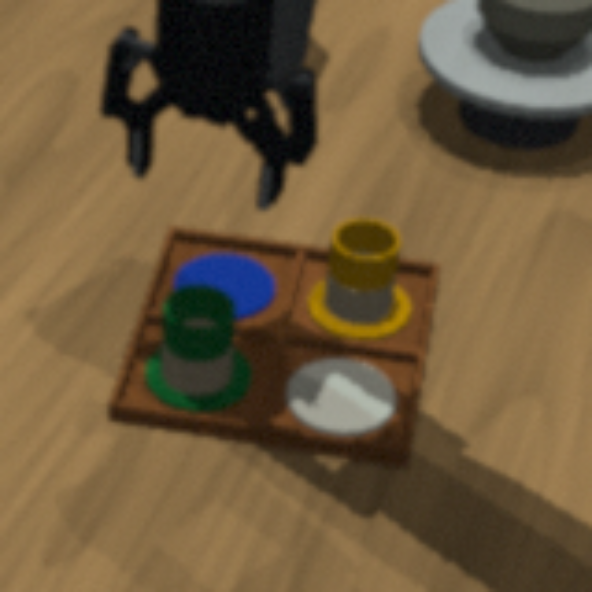

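The green cup stands on its pad. Now the blue handleless cup, with the path staying at about 0.17 m, clear of everything.

>>> {"api": "apply_moves", "payload": {"rows": [[4,0.3,-0.1,0,0,0],[8,0.5,-0.2,0,0,0],[12,0.8,-0.3,0,0,0],[16,1,-0.3,0,0,0],[20,1.3,-0.3,0,0,0],[24,1.6,-0.3,0,0,0],[28,1.9,-0.3,0,0,0],[32,2.1,-0.3,0,0,0],[36,2.4,-0.3,0,0,0],[40,2.7,-0.3,0.1,0,0],[44,2.9,-0.3,0.1,0,0],[47,3.1,-0.3,0.1,0,0],[50,3.3,-0.3,0.1,0,0],[51.4,3.4,-0.3,0.1,0,0],[51.4,3.4,-0.3,0.1,0,0],[51.4,3.4,-0.3,0.1,0,0],[51.4,3.4,-0.3,0.1,0,0]]}}

```text
t: 21.8
tool_pos: [0.5947, 0.3488, 0.167]
tool_rot: [-2.221, -2.219, -0.003]
contact_force: [0.2, 0.3, 0.1]
opening: 0.0855
```

```bash
python3 -c "
from h import *
delta(.596,.3495,.018,90)"
```

```text
t 21.8 pos [0.595 0.349 0.167] open 0.08546336779480515 F [0.202 0.323 0.115]  delta [ 0.027  0.136 14.902 -0.005 -0.031 -0.014]
```

>>> {"api": "apply_moves", "payload": {"rows": [[0,0.1,2,0,0,0],[0,0.1,4,0,0,0],[0,0.1,6,0,0,0],[0,0.1,8,0,0,0],[0,0.1,10,0,0,0],[0,0.1,11.5,0,0,0],[0,0.1,13,0,0,0],[0,0.1,14,0,0,0],[0,0.1,14.7,0,0,0],[0,0.1,14.9,0,0,0],[0,0.1,14.9,0,0,0],[0,0.1,14.9,0,0,0]]}}

```text
t: 23.0
tool_pos: [0.5963, 0.3496, 0.019]
tool_rot: [-2.222, -2.219, -0.005]
contact_force: [1.0, -0.3, -0.8]
opening: 0.0856
```

>>> {"api": "apply_moves", "payload": {"rows": [[0,0,0,0,0,0],[0,0,0,0,0,0],[0,0,0,0,0,0],[0,0,0,0,0,0],[0,0,0,0,0,0],[0,0,0,0,0,0],[0,0,0,0,0,0],[0,0,0,0,0,0],[0,0,0,0,0,0],[0,0,0,0,0,0]], "grip": 1, "squeeze": 30}}

```text
t: 24.0
tool_pos: [0.5969, 0.3499, 0.02]
tool_rot: [-2.222, -2.219, -0.007]
contact_force: [0.3, -0.7, 4.3]
opening: 0.0531
```

```bash
python3 -c "
from h import *
from station import ctrl
cv2.imwrite('pics/s8.png',cv2.resize(ctrl.get_image('side')['color'][180:340,100:300],None,fx=3.5,fy=3.5))"
```

```text
(no output)
```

View pics/s8.png

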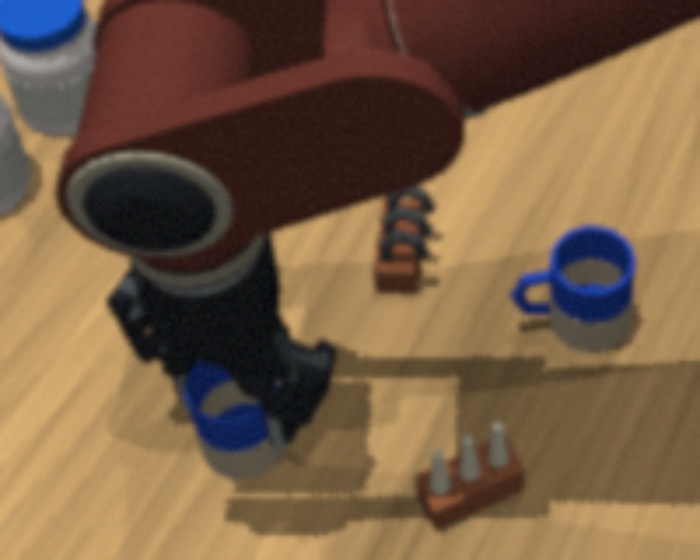

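The handleless blue cup is gripped, with the mug and both cone packs undisturbed. I'll lift it.

>>> {"api": "apply_moves", "payload": {"rows": [[0,0,-0.5,0,0,0],[0,0,-1,0,0,0],[0,0,-2,0,0,0],[0,0,-3.5,0,0,0],[0,0,-5,0,0,0],[0,0,-7,0,0,0],[0,0,-9,0,0,0],[0,0,-11,0,0,0],[0,0,-13,0,0,0],[0,0,-14.5,0,0,0],[0,0,-15,0,0,0],[0,0,-15,0,0,0]]}}

```text
t: 25.25
tool_pos: [0.5971, 0.3496, 0.1715]
tool_rot: [-2.222, -2.22, -0.011]
contact_force: [-0.2, -0.5, -1.5]
opening: 0.0535
```

```bash
python3 -c "
from h import *
delta(.5782,-.2709,.17,90)"
```

```text
t 25.25 pos [0.597 0.35  0.171] open 0.05351328217215159 F [-0.223 -0.54  -1.493]  delta [-62.048  -1.818  -0.167   0.052  -0.057  -0.013]
```

>>> {"api": "apply_moves", "payload": {"rows": [[-1,0,0,0,0,0],[-3,-0.1,0,0,0,0],[-6,-0.2,0,0,0,0],[-10,-0.3,0,0,0,0],[-14,-0.4,0,0,0,0],[-18,-0.5,0,0,0,0],[-22,-0.6,0,0,0,0],[-26,-0.8,0,0,0,0],[-30,-0.9,0,0,0,0],[-34,-1,0,0,0,0],[-38,-1.1,0,0,0,0],[-42,-1.2,0,0,0,0],[-46,-1.4,0,0,0,0],[-50,-1.5,0,0,0,0],[-54,-1.6,0,0,0,0],[-57.5,-1.7,0,0,0,0],[-60,-1.8,0,0,0,0],[-61.5,-1.8,0,0,0,0],[-62,-1.8,0,0,0,0],[-62,-1.8,0,0,0,0]]}}

```text
t: 27.25
tool_pos: [0.5778, -0.2705, 0.1678]
tool_rot: [-2.222, -2.218, -0.011]
contact_force: [-0.4, -0.0, -1.6]
opening: 0.0535
```

>>> {"api": "apply_moves", "payload": {"rows": [[0,0,0,0,0,0],[0,0,0,0,0,0]]}}

```text
t: 27.45
tool_pos: [0.5778, -0.2693, 0.1676]
tool_rot: [-2.22, -2.219, -0.011]
contact_force: [-0.7, -0.2, -1.4]
opening: 0.0533
```

```bash
python3 -c "
from h import *
delta(.5782,-.2709,.032,90)"
```

```text
t 27.45 pos [ 0.578 -0.269  0.168] open 0.05333012692853738 F [-0.695 -0.157 -1.397]  delta [-0.24  -0.008 13.558  0.038 -0.071 -0.005]
```

>>> {"api": "apply_moves", "payload": {"rows": [[-0.2,0,1,0,0,0],[-0.2,0,3,0,0,0],[-0.2,0,5,0,0,0],[-0.2,0,7,0,0,0],[-0.2,0,9,0,0,0],[-0.2,0,11,0,0,0],[-0.2,0,12,0,0,0],[-0.2,0,12.8,0,0,0],[-0.2,0,13.2,0,0,0],[-0.2,0,13.5,0,0,0],[-0.2,0,13.5,0,0,0],[-0.2,0,13.5,0,0,0]]}}

```text
t: 28.65
tool_pos: [0.5788, -0.2708, 0.0334]
tool_rot: [-2.221, -2.22, -0.011]
contact_force: [-0.2, -0.2, -1.2]
opening: 0.0535
```

>>> {"api": "apply_moves", "payload": {"rows": [[0,0,0.1,0,0,0],[0,0,0.2,0,0,0],[0,0,0.2,0,0,0]]}}

```text
t: 28.95
tool_pos: [0.5788, -0.2708, 0.0315]
tool_rot: [-2.222, -2.22, -0.011]
contact_force: [1.0, -1.0, -0.6]
opening: 0.0535
```

>>> {"api": "apply_moves", "payload": {"rows": [[0,0,0.1,0,0,0],[0,0,0.15,0,0,0],[0,0,0.2,0,0,0],[0,0,0.2,0,0,0]]}}

```text
t: 29.35
tool_pos: [0.5788, -0.2709, 0.03]
tool_rot: [-2.221, -2.22, -0.011]
contact_force: [-1.5, 1.7, 3.5]
opening: 0.0533
```

>>> {"api": "apply_moves", "payload": {"rows": [[0,0,0.03,0,0,0],[0,0,0.05,0,0,0],[0,0,0.05,0,0,0]]}}

```text
t: 29.65
tool_pos: [0.5788, -0.2708, 0.03]
tool_rot: [-2.221, -2.22, -0.011]
contact_force: [-3.1, 1.9, 5.1]
opening: 0.0536
```

>>> {"api": "apply_moves", "payload": {"rows": [[0,0,0,0,0,0],[0,0,0,0,0,0],[0,0,0,0,0,0],[0,0,0,0,0,0],[0,0,0,0,0,0],[0,0,0,0,0,0],[0,0,0,0,0,0],[0,0,0,0,0,0]], "grip": 0}}

```text
t: 30.45
tool_pos: [0.5789, -0.2709, 0.03]
tool_rot: [-2.221, -2.22, -0.011]
contact_force: [-0.3, -0.3, 0.1]
opening: 0.0856
```

>>> {"api": "apply_moves", "payload": {"rows": [[0,0,-1,0,0,0],[0,0,-3,0,0,0],[0,0,-5,0,0,0],[0,0,-8,0,0,0],[0,0,-11,0,0,0],[0,0,-14,0,0,0],[0,0,-14,0,0,0]]}}

```text
t: 31.15
tool_pos: [0.5812, -0.2734, 0.1773]
tool_rot: [2.215, 2.214, 0.015]
contact_force: [0.2, 0.2, 1.2]
opening: 0.0853
```

```bash
python3 -c "
from h import *
delta(.456,.3275,.17,52.5)
from station import ctrl
cv2.imwrite('pics/s9.png',cv2.resize(ctrl.get_image('side')['color'][60:220,220:380],None,fx=3.7,fy=3.7))"
```

```text
t 31.15 pos [ 0.581 -0.273  0.177] open 0.08532902706724665 F [0.158 0.198 1.169]  delta [ 60.086 -12.551   0.528   0.154  -0.047   7.495]
```

View pics/s9.png

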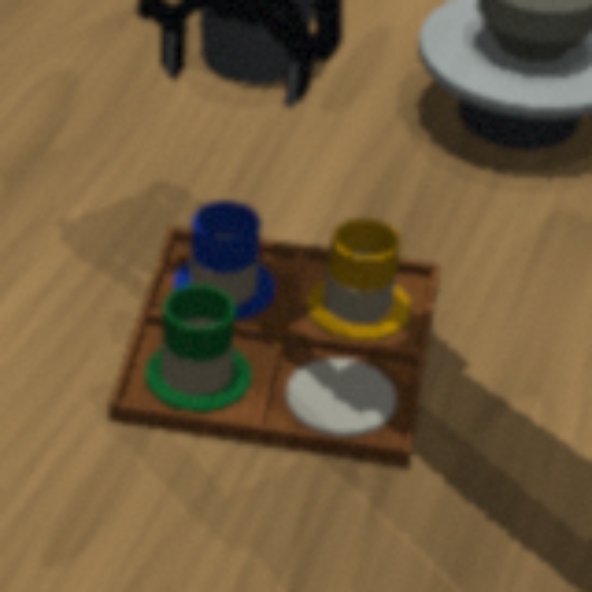

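All three cups stand on their pads. Next is the fresh cone pack, with the tool turned to yaw 52.5° so the jaws close across the 28 mm.

>>> {"api": "apply_moves", "payload": {"rows": [[4,-0.8,0,0,0,0.5],[8,-1.7,0.1,0,0,1],[12,-2.5,0.1,0,0,1.5],[16,-3.3,0.2,0,0,2],[20,-4.2,0.2,0,0,2.5],[24,-5,0.2,0,0,3],[28,-5.8,0.3,0,0,3.5],[32,-6.7,0.3,0,0,4],[36,-7.5,0.3,0,0,4.5],[40,-8.4,0.4,0,0,5],[44,-9.2,0.4,0,0,5.5],[48,-10,0.4,0.1,0,6],[52,-10.9,0.5,0.1,0,6.5],[55,-11.5,0.5,0.1,0,7],[58,-12.1,0.5,0.1,0,7.3],[60.1,-12.5,0.5,0.1,0,7.5],[60.1,-12.5,0.5,0.1,0,7.5],[60.1,-12.5,0.5,0.1,0,7.5],[60.1,-12.5,0.5,0.1,0,7.5]]}}

```text
t: 33.1
tool_pos: [0.4552, 0.3274, 0.1683]
tool_rot: [-2.816, -1.387, -0.004]
contact_force: [-0.0, -0.2, -0.4]
opening: 0.0854
```

```bash
python3 -c "
from h import *
delta(.456,.3275,.03,52.5)"
```

```text
t 33.1 pos [0.455 0.327 0.168] open 0.08535170143899021 F [-0.023 -0.16  -0.378]  delta [ 0.012  0.074 13.833 -0.015 -0.04  -0.012]
```

>>> {"api": "apply_moves", "payload": {"rows": [[0,0.1,2,0,0,0],[0,0.1,4,0,0,0],[0,0.1,6,0,0,0],[0,0.1,8,0,0,0],[0,0.1,10,0,0,0],[0,0.1,11.5,0,0,0],[0,0.1,12.8,0,0,0],[0,0.1,13.5,0,0,0],[0,0.1,13.8,0,0,0],[0,0.1,13.8,0,0,0]]}}

```text
t: 34.1
tool_pos: [0.4563, 0.3273, 0.0304]
tool_rot: [-2.816, -1.387, -0.004]
contact_force: [0.5, -0.6, -0.6]
opening: 0.0853
```

```bash
python3 -c "
from h import *
delta(.456,.3275,.005,52.5)
from station import ctrl
cv2.imwrite('pics/s10.png',cv2.resize(ctrl.get_image('side')['color'][220:380,150:310],None,fx=3.7,fy=3.7))
cv2.imwrite('pics/t10.png',cv2.resize(ctrl.get_image('top')['color'][150:290,60:220],None,fx=4,fy=4))"
```

```text
t 34.1 pos [0.456 0.327 0.03 ] open 0.08528590448012033 F [ 0.451 -0.567 -0.63 ]  delta [-0.009 -0.035  2.542 -0.014 -0.042 -0.013]
```

View pics/s10.png

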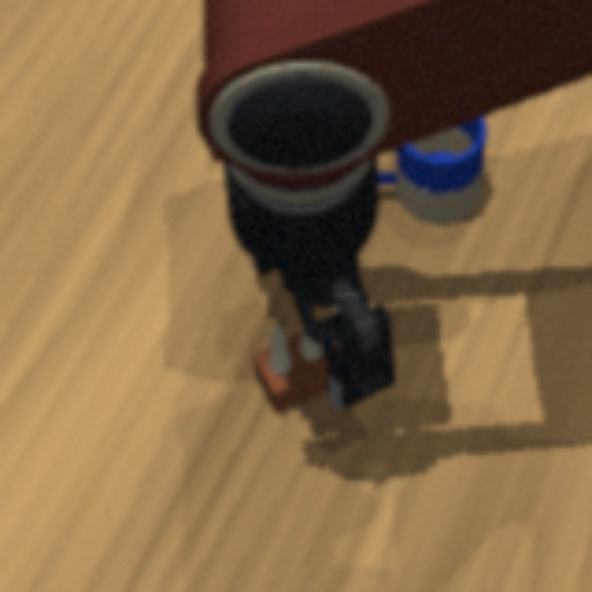

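View pics/t10.png

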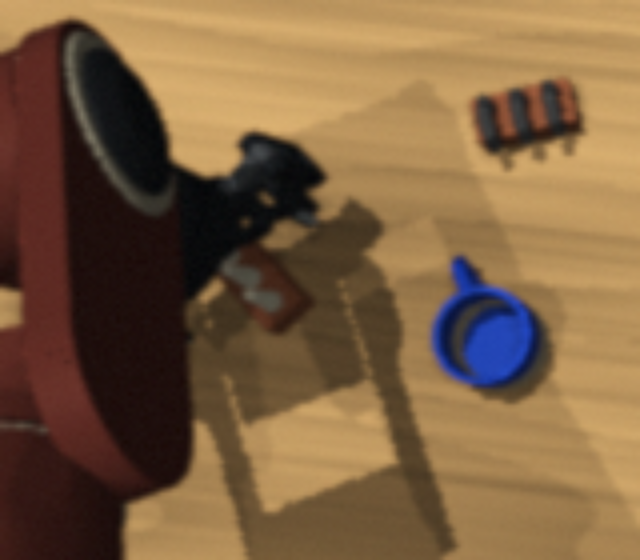

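The jaws straddle the bar and are square to it. I'll go down to a tip height of about 4 mm and close.

>>> {"api": "apply_moves", "payload": {"rows": [[0,0,0.7,0,0,0],[0,0,1.4,0,0,0],[0,0,2,0,0,0],[0,0,2.4,0,0,0],[0,0,2.6,0,0,0],[0,0,2.6,0,0,0],[0,0,2.6,0,0,0]]}}

```text
t: 34.9
tool_pos: [0.4569, 0.3278, 0.0052]
tool_rot: [-2.816, -1.387, -0.007]
contact_force: [0.0, -0.1, 0.3]
opening: 0.0856
```

>>> {"api": "apply_moves", "payload": {"rows": [[0,0,0,0,0,0],[0,0,0,0,0,0],[0,0,0,0,0,0],[0,0,0,0,0,0],[0,0,0,0,0,0],[0,0,0,0,0,0],[0,0,0,0,0,0],[0,0,0,0,0,0],[0,0,0,0,0,0],[0,0,0,0,0,0],[0,0,0,0,0,0],[0,0,0,0,0,0]], "grip": 1, "squeeze": 30}}

```text
t: 36.1
tool_pos: [0.4571, 0.3279, 0.0055]
tool_rot: [-2.816, -1.387, -0.007]
contact_force: [0.2, 0.6, 3.7]
opening: 0.0271
```

```bash
python3 -c "
from h import *
delta(.456,.3275,.005,52.5)
from station import ctrl
cv2.imwrite('pics/s11.png',cv2.resize(ctrl.get_image('side')['color'][220:380,150:310],None,fx=3.7,fy=3.7))"
```

```text
t 36.1 pos [0.457 0.328 0.006] open 0.0270980542447575 F [0.162 0.581 3.676]  delta [-0.102 -0.065  0.051 -0.005 -0.063 -0.011]
```

View pics/s11.png

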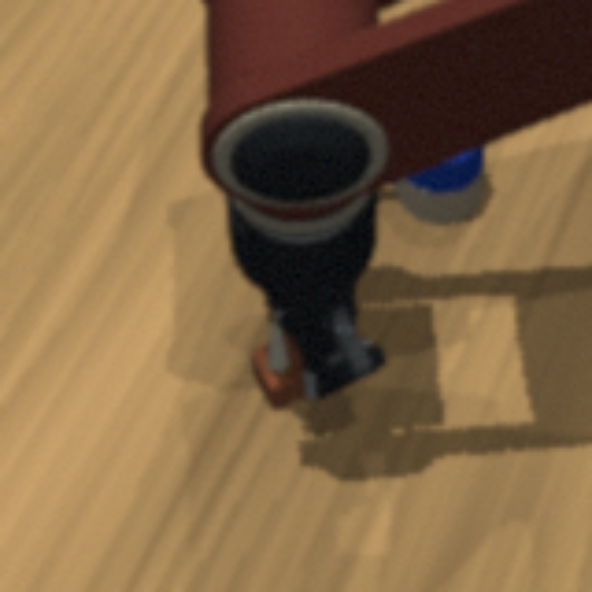

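The opening of 27 mm matches the bar, so I'll lift it.

>>> {"api": "apply_moves", "payload": {"rows": [[0,0,-0.5,0,0,0],[0,0,-1,0,0,0],[0,0,-2,0,0,0],[0,0,-3.5,0,0,0],[0,0,-5,0,0,0],[0,0,-7,0,0,0],[0,0,-9,0,0,0],[0,0,-11,0,0,0],[0,0,-13,0,0,0],[0,0,-14.5,0,0,0],[0,0,-15,0,0,0],[0,0,-15,0,0,0]]}}

```text
t: 37.35
tool_pos: [0.4572, 0.3275, 0.1568]
tool_rot: [-2.816, -1.387, -0.011]
contact_force: [0.7, 0.2, -0.6]
opening: 0.0275
```

```bash
python3 -c "
from h import *
delta(.4511,-.1819,.155,80)
from station import ctrl
cv2.imwrite('pics/s12.png',cv2.resize(ctrl.get_image('side')['color'][140:340,130:330],None,fx=3,fy=3))
cv2.imwrite('pics/t12.png',cv2.resize(ctrl.get_image('top')['color'][140:290,20:220],None,fx=4,fy=4))"
```

```text
t 37.35 pos [0.457 0.327 0.157] open 0.027470135616324564 F [ 0.671  0.233 -0.585]  delta [-40.753  30.562  -0.107   0.026  -0.083  -5.511]
```

View pics/s12.png

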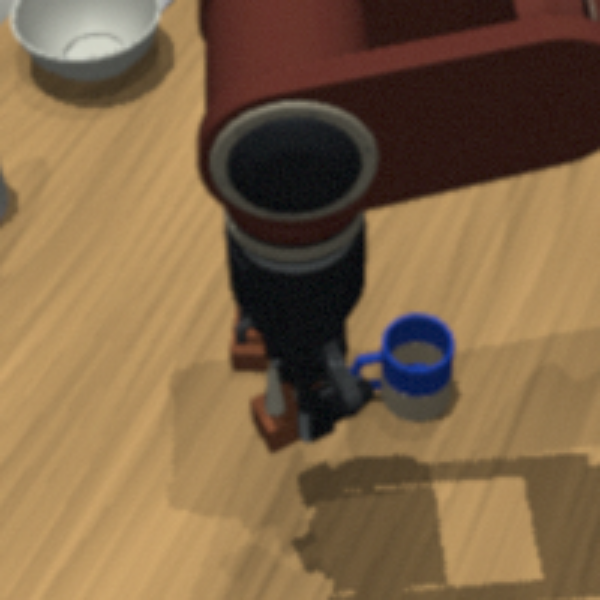

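View pics/t12.png

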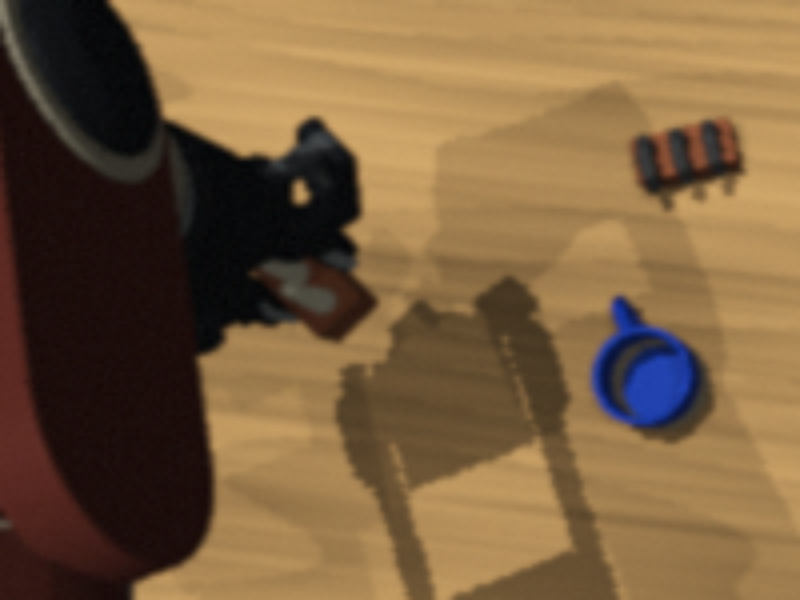

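The fresh pack is held level, with the mug and spent pack unmoved. I'll carry it to the off-white pad.

>>> {"api": "apply_moves", "payload": {"rows": [[-1,0.7,0,0,0,-0.1],[-3,2.2,0,0,0,-0.4],[-5.5,4.1,0,0,0,-0.7],[-8,6,0,0,0,-1.1],[-11,8.2,0,0,0,-1.5],[-14,10.5,0,0,0,-1.9],[-17,12.7,0,0,0,-2.3],[-20,15,0,0,0,-2.7],[-23,17.2,0,0,0,-3.1],[-26,19.5,0,0,0,-3.5],[-29,21.7,0,0,0,-3.9],[-32,24,0,0,0,-4.3],[-35,26.2,0,0,0,-4.7],[-37.5,28.1,0,0,0,-5.1],[-39.5,29.6,0,0,0,-5.4],[-40.5,30.4,0,0,0,-5.5],[-40.7,30.6,0,0,0,-5.5],[-40.7,30.6,0,0,0,-5.5],[-40.7,30.6,0,0,0,-5.5]]}}

```text
t: 39.35
tool_pos: [0.4502, -0.1816, 0.152]
tool_rot: [-2.405, -2.017, -0.006]
contact_force: [-0.3, 0.3, -0.7]
opening: 0.0274
```

```bash
python3 -c "
from h import *
delta(.4511,-.1819,.03,80)"
```

```text
t 39.35 pos [ 0.45  -0.182  0.152] open 0.02738959403213329 F [-0.269  0.255 -0.702]  delta [-0.077  0.093 12.202 -0.001 -0.055 -0.006]
```

>>> {"api": "apply_moves", "payload": {"rows": [[-0.1,0.1,1,0,0,0],[-0.1,0.1,3,0,0,0],[-0.1,0.1,5,0,0,0],[-0.1,0.1,7,0,0,0],[-0.1,0.1,9,0,0,0],[-0.1,0.1,10.5,0,0,0],[-0.1,0.1,11.5,0,0,0],[-0.1,0.1,12,0,0,0],[-0.1,0.1,12.2,0,0,0],[-0.1,0.1,12.2,0,0,0]]}}

```text
t: 40.35
tool_pos: [0.4515, -0.1822, 0.0303]
tool_rot: [-2.405, -2.017, -0.006]
contact_force: [0.3, -0.5, -1.0]
opening: 0.0271
```

```bash
python3 -c "
from h import *
delta(.4511,-.1819,.016,80)
from station import ctrl
s=ctrl.get_image('side')['color']; t=ctrl.get_image('top')['color']
cv2.imwrite('pics/s13.png',overlay(s,'side',[(.4511,-.1819,.041,.01,(0,0,255))],(220,80,380,240),3.7))
cv2.imwrite('pics/t13.png',overlay(t,'top',[(.4511,-.1819,.041,.01,(0,0,255))],(290,155,450,295),4))"
```

```text
t 40.35 pos [ 0.451 -0.182  0.03 ] open 0.027118852926344864 F [ 0.3   -0.494 -0.956]  delta [ 0.015 -0.041  1.434  0.006 -0.052 -0.003]
```

View pics/s13.png

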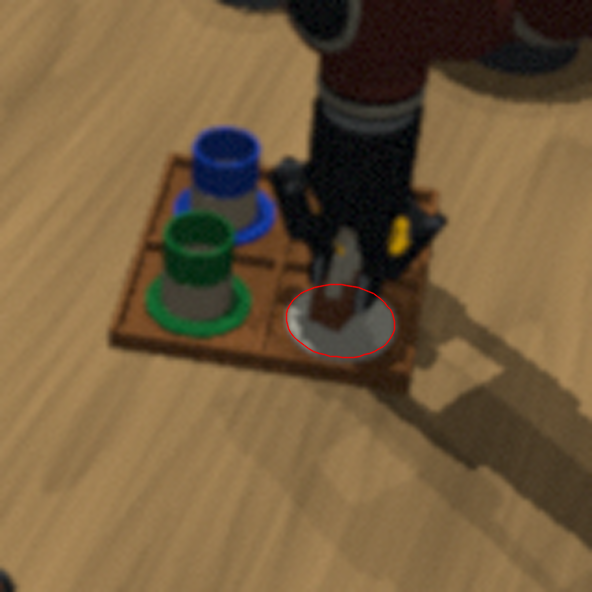

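View pics/t13.png

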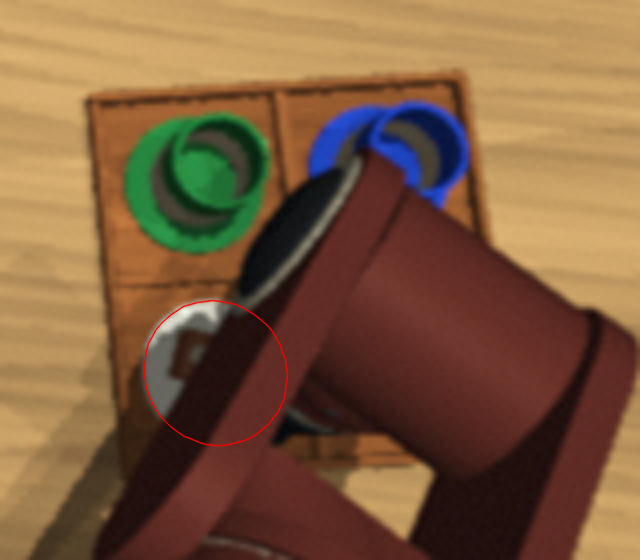

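>>> {"api": "apply_moves", "payload": {"rows": [[0,0,0.4,0,0,0],[0,0,0.8,0,0,0],[0,0,1.1,0,0,0],[0,0,1.3,0,0,0],[0,0,1.3,0,0,0],[0,0,1.3,0,0,0]]}}

```text
t: 41.05
tool_pos: [0.4517, -0.1824, 0.0178]
tool_rot: [-2.406, -2.018, -0.006]
contact_force: [0.6, -0.2, -0.9]
opening: 0.0273
```

>>> {"api": "apply_moves", "payload": {"rows": [[0,0,0.05,0,0,0],[0,0,0.1,0,0,0],[0,0,0.15,0,0,0],[0,0,0.15,0,0,0]]}}

```text
t: 41.45
tool_pos: [0.4517, -0.1824, 0.0162]
tool_rot: [-2.406, -2.018, -0.006]
contact_force: [0.8, 0.2, -0.6]
opening: 0.0275
```

>>> {"api": "apply_moves", "payload": {"rows": [[0,0,0.05,0,0,0],[0,0,0.1,0,0,0],[0,0,0.1,0,0,0]]}}

```text
t: 41.75
tool_pos: [0.4518, -0.1824, 0.0155]
tool_rot: [-2.405, -2.018, -0.006]
contact_force: [-1.5, 1.1, 1.5]
opening: 0.0274
```

>>> {"api": "apply_moves", "payload": {"rows": [[0,0,0.05,0,0,0],[0,0,0.08,0,0,0],[0,0,0.08,0,0,0]]}}

```text
t: 42.05
tool_pos: [0.4518, -0.1824, 0.0155]
tool_rot: [-2.405, -2.017, -0.006]
contact_force: [-3.3, 2.1, 7.0]
opening: 0.0278
```

>>> {"api": "apply_moves", "payload": {"rows": [[0,0,-0.02,0,0,0],[0,0,-0.02,0,0,0],[0,0,-0.02,0,0,0],[0,0,-0.02,0,0,0],[0,0,-0.02,0,0,0],[0,0,-0.02,0,0,0],[0,0,-0.02,0,0,0],[0,0,-0.02,0,0,0]], "grip": 0.4}}

```text
t: 42.85
tool_pos: [0.4518, -0.1824, 0.0156]
tool_rot: [-2.405, -2.017, -0.006]
contact_force: [-0.5, 0.7, 0.1]
opening: 0.0513
```

>>> {"api": "apply_moves", "payload": {"rows": [[0,0,-0.5,0,0,0],[0,0,-1.5,0,0,0],[0,0,-3,0,0,0],[0,0,-5,0,0,0],[0,0,-8,0,0,0],[0,0,-12,0,0,0],[0,0,-16,0,0,0],[0,0,-16,0,0,0]]}}

```text
t: 43.65
tool_pos: [0.4552, -0.1852, 0.1841]
tool_rot: [2.399, 2.012, 0.013]
contact_force: [0.4, -0.7, 1.4]
opening: 0.0513
```

```bash
python3 -c "
from h import *
delta(.40,.15,.2,80)
from station import ctrl
s=ctrl.get_image('side')['color']
cv2.imwrite('pics/s14.png',cv2.resize(s[60:220,220:380],None,fx=3.7,fy=3.7))"
```

```text
t 43.65 pos [ 0.455 -0.185  0.184] open 0.051324009315332195 F [ 0.366 -0.721  1.406]  delta [ 32.052 -11.245  -1.755   0.154   0.006  -0.002]
```

View pics/s14.png

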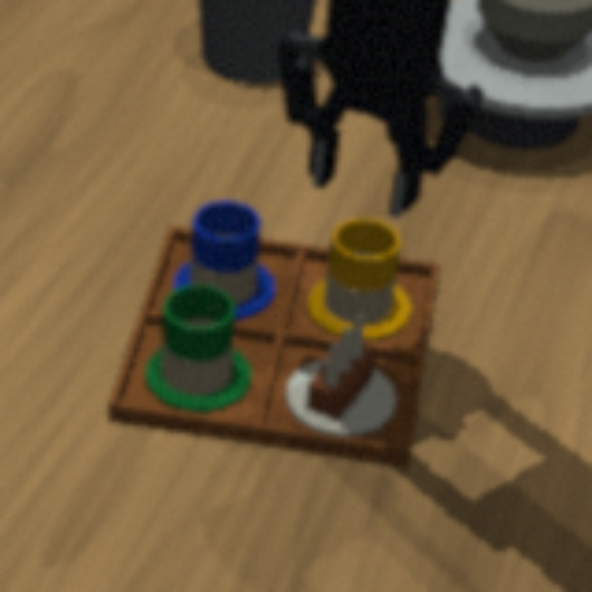

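All four stand on their pads. I'll back the arm away to check from above.

>>> {"api": "apply_moves", "payload": {"rows": [[4,-1.4,-0.5,0,0,0],[8,-2.8,-1,0,0,0],[12,-4.2,-1.5,0,0,0],[16,-5.6,-1.7,0,0,0],[20,-7,-1.7,0,0,0],[24,-8.4,-1.7,0,0,0],[28,-9.8,-1.7,0,0,0],[31,-10.9,-1.7,0,0,0],[32,-11.2,-1.7,0,0,0],[32,-11.2,-1.7,0,0,0],[32,-11.2,-1.7,0,0,0]]}}

```text
t: 44.8
tool_pos: [0.399, 0.1494, 0.1967]
tool_rot: [2.403, 2.015, 0.008]
contact_force: [-0.0, -0.4, -0.1]
opening: 0.0512
```

```bash
python3 -c "
from h import *
from station import ctrl
t=ctrl.get_image('top')['color']; cv2.imwrite('pics/t15full.png',t); cv2.imwrite('pics/s15.png',ctrl.get_image('side')['color'])
W=(255,255,255);K=(0,0,0)
P=[(.5588,-.1624),(.5782,-.2709),(.4706,-.2902)]
L=[(x,y,.027,.075,W) for x,y in P]+[(x,y,.027,.010,(0,0,255)) for x,y in P]+[(.4511,-.1819,.004,.072,(255,0,255)),(.4511,-.1819,.041,.010,(0,0,255))]
cv2.imwrite('pics/t15.png',overlay(t,'top',L,(300,165,430,285),5))"
```

```text
(no output)
```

View pics/t15.png

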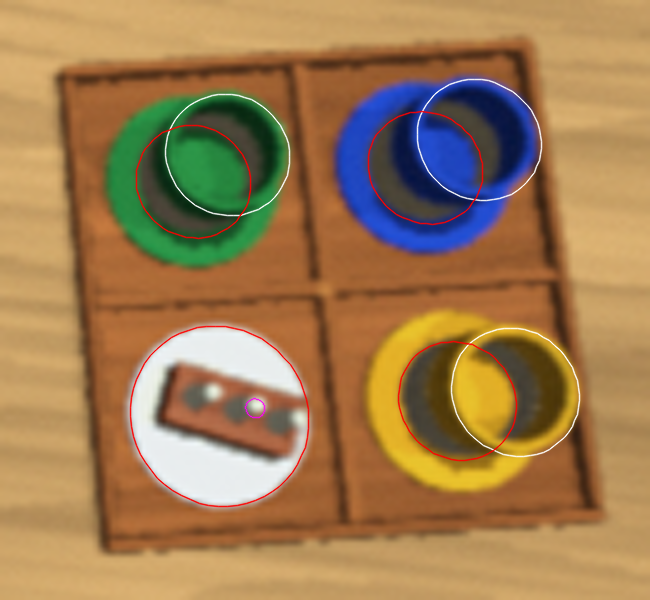

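View pics/t15full.png

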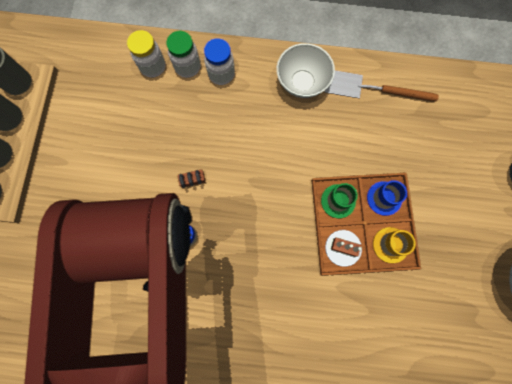

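View pics/s15.png

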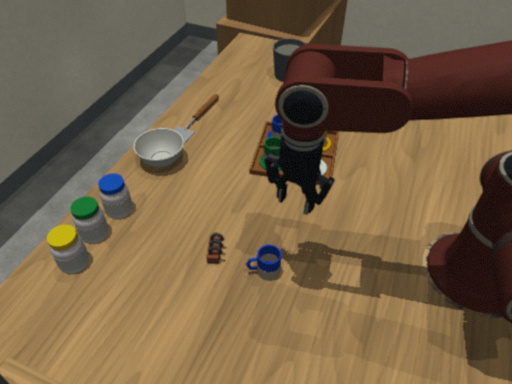

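In the top view the cup rims and feet match the outlines I projected for centred, upright cups to about 2 mm. The middle cone tip (257,407 in the crop) falls on the predicted pad axis. The mug (268,260 in the side view) and the spent pack (192,179 in the top view) have not moved. I'll hand in.

```bash
python3 -c "
from station import ctrl
print(ctrl.finish_job())"
```

```text
the job is handed in; nothing more can be done
None
```

I handed the job in at about 45 s of the 128 s allowed. The blue, green and yellow handleless cups stand on the pads of their own colours, and the fresh cone pack stands on the off-white pad. I lowered each one in millimetre steps until the wrist force showed contact, then released it. No script reported a verdict.

- **Placement:** in the last top picture the cup rims and feet matched outlines projected for upright cups at the pad centres, to about 2 mm. The middle cone tip fell on its pad's axis.
- **Left alone:** the mug and the spent cone pack showed at their starting pixels. In that picture the arm hid most of the mug, so I checked it in the side view.
- **Robot:** the gripper was empty and well clear of everything, about 0.2 m up.
- **Disagreement:** my first side-view readings of the rims put the green and yellow cups about 10 mm and the mug about 7 mm away from the top view. Drawing the rims over both pictures showed I had misread the ellipse centres, and after that the two views agreed to 1–2 mm.

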